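# Clamp a spice jar on the one-handed preparation board

## Robot

A 7-joint arm with a two-finger parallel gripper is mounted at the origin on the work surface. World frame = base frame: x ahead of the robot, y to its left, z up, the work surface at z = 0. Lengths are in mm, angles in rad, forces in N, time in s.
With the tool pointing down it reaches from about 425 to 925 mm from the base axis. Payload 6.8 kg.
Tool frame: the origin (TCP) lies on the mounting face of the last link; the fingertips stand 173 mm ahead of it and the grasp point (between the pads) lies 155 mm ahead of it (bot.grip_depth is the distance from the TCP to the grasp point, in mm); z points along the fingers, y is the line along which they close (so a half turn about z gives the same grasp; the last joint's range is limited). The gripper opens to 85 mm and grips with 20 to 120 N. Pads are 22 mm wide; open, the fingers measure 114 mm over their backs; the gripper's body (76 mm by 85 mm) begins 54 mm behind the grasp point. The pads swing forward as they close: fully open they stand 13 mm farther back than shut.
Start: joints at [1.198, 0.477, 0.022, 1.555, -0.011, 1.109, -0.083], TCP at [176.663, -651.485, 404.708] pointing down, gripper open.
Joint ranges: [-2.96, 2.96], [-0.34, 2.1], [-1.41, 1.46], [0.24, 2.44], [-1.37, 4.51], [0.17, 1.92], [-2.96, 2.96]. Speed limits (rad/s): [2.39, 2.39, 3.14, 3.14, 3.14, 3.14, 3.14].

## Interface

Orientations are given as a unit quaternion [w, x, y, z].
In Python, from plant import bot gives the robot as it stands.
- The arm moves only by the tool servo_tool, never from a script. Its argument "rows" is a list of rows, each an object of numbers: "gripper": the closure, from -1 (fully open) to 1 (shut); "dx", "dy", "dz": the shift along the tool's x, y, z as a fraction of full scale; "twist": the turn about the tool's z as a fraction of full scale. A call has 1 to 8 rows; each row is the pose to reach, as a shift and turn from the pose commanded when the call began, along the tool's axes at that moment; what a row does not reach only later rows make up. Full scale, the value 1, is 1 m for a shift and 30 degrees for a turn. A row lasts 1/10 s, in which the tool goes at most 50 mm and 8.59 degrees, less where a joint would pass 70% of its speed; a pose out of reach is approached as far as the arm can. A call with a number of a shift or a turn outside -1 to 1 is refused whole. A call with a gripper value outside its range is refused whole. The fingers move at their own pace and stop on an object; "grip_force" is the grip in N (left out, the last holds). Time passes only in rows, so rows that repeat a pose let the fingers close. It gives the time, the measured TCP pose, the force, the opening and the grip force at its end, in the units of the state.
- bot.state(): the state, without advancing time (a new reading comes with each control period).
- bot.camera(name): name is "side" or "top"; returns a dict with "color" (384x512x3 uint8, red, green, blue), "K" (3x3 intrinsics, pixels), "R" (3x3) and "t" (3): a world point X has camera coordinates R X + t. Camera axes: x right, y down, z forward; pixel columns grow to the right and rows downward; lengths in mm; the calibration is good to about 2 mm. A picture is of the moment at which its call begins. There is no depth.
- bot.close_job(): hands the job in; it is judged then, once.
Trained networks look in a picture, given as the dict that the camera call returned (one of the last four; its "shot" number tells which), for a name from the list of things; names that differ only in an ending like _2 or _b are one class to them, and where a whole thing is asked for, a point or a joint stands for the part that bears it (a point fixed in the world has none). Each returns a list of dicts, best first, with "p" (0 to 1); they miss things now and then, are a little off and sometimes report something else, mostly with a low value. They report only what shows in the picture. A call takes as long as a camera call. They do not tell look-alikes from the thing itself.
- bot.search_frame(picture, query): "xy" ([column, row] in pixels, amid what is visible of it).
- bot.tip_of(picture, query): "xy" ([column, row] in pixels: a listed point, or the origin of a listed thing).
The state is a dict: "t": time; "joint_pos": joint angles; "joint_velocities": joint speeds; "joint_torque": joint torques, N m; "ee_pos": TCP position; "eef_rot": TCP orientation; "ft_force": force on the tool from outside, world axes, zero at the start; "wrist_torque": the same for the moment, N m; "gripper_width": opening from 0.0 (shut) to 1.0 (fully open); "gripper_force": force on a finger pad.
Only numpy, scipy, OpenCV 4.12 (cv2) and the standard library are available. Lean on these libraries where they do the work, as an engineer would, in place of code of your own. Each camera call takes 0.05 s, during which the arm holds its last target. There are 200 camera calls.

## Task

Stand the red-lidded spice jar upright on the white preparation board, in the gap between the V-shaped jaw and the sliding jaw, setting it down rather than dropping it. Then reach into the guarded well, turn the orange knob clockwise until the sprung jaw holds the jar snugly against the V with about 15 N, not loosely and not crushingly tight, and let go. Do not lean on the grey guard, and leave the other two jars where they stand.

Things in the scene. Friction and masses are not known exactly. Their poses are not given: they have to be found in the camera images.
- jar_red_center (a point): centre (48 mm above its foot) of the jar to clamp: loose upright amber spice jar with a red lid, 96 mm tall, 52 mm across the body (lowest 74 mm), lid 50 mm across (top 20 mm), 0.15 to 0.31 kg. Two more jars of the same size, with green and yellow lids, stand near it; which stands where varies.
- clamp: fixed white preparation board, 140 mm along its x, 285 mm along its y, 15 mm thick. Origin on the worktop under the clamp line; z up. The clamp works along the board's y axis at x = 0: grey guard block with the knob at the -y end, then the sliding jaw (black pad), then an aluminium V jaw, 42 mm tall, opening towards -y, its faces at 45 degrees to y.
- set_down (a point): point on the board's top (15 mm above the worktop) at x = 0, y = 36 mm of the clamp: a jar standing here is clear of both jaws at every start. The V jaw is an adjustable fence left anywhere within an 8 mm range: the jar comes to rest against it with its axis at x = 0, y between 41 and 49 mm of the clamp; this setting is not measured.
- jaw: sliding jaw with pad 46 mm wide, 4 to 40 mm above the board. Origin: board top, line of the untouched pad's face; at y = 0 of the clamp at knob reading 0. The pad is sprung: it gives 1 mm per 6 N, so 15 N is 2.5 mm (0.31 rad of knob) past firm contact of the jar with both jaws; it bottoms at 6 mm. Under 9 N the jar is loose, over 22 N too tight, over 32 N crushed.
- knob (a joint): angle of the orange knob (rad), 0 to 4.2; grows clockwise seen from above, which moves the sliding jaw towards the V by 8 mm per rad. Starts between 0 and 0.5, ends at 2.2 to 3.2. It stays where it is left: friction, 0.19 N m, opposes turning either way (a hand at rest may feel any share of it, of either sign), and each newton on the jar adds 0.008 N m (0.31 N m in all at 15 N while turning).
- knob_grip (a point): on the knob's upright axis at the height to grip, 47 mm above the worktop, at x = 0, y = -85 mm of the clamp. The grip is a straight orange bar 42 mm long, 14 mm thick, top 58 mm and underside 26 mm above the worktop. It lies along the clamp's x axis at knob reading 0 and turns clockwise by the reading.
- guard: grey guard block 120 x 120 mm, 50 mm high, around the knob; origin at the centre of its underside, on the board's top. Its rim is 65 mm above the worktop; its round well is 87 mm across, 44 mm deep (floor 21 mm above the worktop), centred on the knob. Fingers must go in only partly opened. Press it with no more than 15 N.
- jar_green_center (a point): centre of the green-lidded jar, same size; leave it
- jar_yellow_center (a point): centre of the yellow-lidded jar, same size; leave it
Mind the look-alikes: they are no part of the job. What is shaped like the part that bears jar_red_center but purple or turquoise is not meant.

How it is judged:
By the outcome, as a careful person would: the job done as asked, in the order asked, and still so for the second after the job is handed in, with the robot touching nothing.
It also fails if it takes over 72 s, if anything falls off the work surface, if the arm or the gripper's body presses on something with over 40 N, if the wrist force passes 120 N, or if a joint passes its speed limit or range.

## Working session

There is one attempt and no reset: what is moved stays moved. The work goes in short steps, Python scripts to look and compute and a tool call to move; the robot and the scene stay as the last step left them, time stands still between calls to the robot, and variables do not carry over. Pictures are saved under pics/ and viewed, at most 11 in all, crops included, and the job is handed in when it is done.

Besides the shell and the picture viewer there is one more tool, called after "Request:" as a command line: name --argument value ..., lists and objects as JSON in quotes. servo_tool: Moves the arm, as the interface text tells. Its arguments: {"type":"object","properties":{"rows":{"type":"array","items":{"type":"object","properties":{"gripper":{"type":"number"},"dx":{"type":"number","minimum":-1,"maximum":1},"dy":{"type":"number","minimum":-1,"maximum":1},"dz":{"type":"number","minimum":-1,"maximum":1},"twist":{"type":"number","minimum":-1,"maximum":1}}}},"grip_force":{"type":"number"}},"required":["rows"]}

```bash
mkdir -p pics; ls; cat > h.py <<'E'
import numpy as np, cv2
from plant import bot
def ray(c,xy):
    d=np.linalg.inv(c["K"])@np.array([xy[0],xy[1],1.0]); R=np.array(c["R"]); t=np.array(c["t"])
    return -R.T@t, R.T@d
def at_z(c,xy,z):
    o,d=ray(c,xy); return o+d*(z-o[2])/d[2]
def proj(c,X):
    p=np.array(c["K"])@(np.array(c["R"])@np.array(X,float)+np.array(c["t"])); return p[:2]/p[2]
def tri(c1,a,c2,b):
    A=[];B=[]
    for c,x in((c1,a),(c2,b)):
        o,d=ray(c,x); d/=np.linalg.norm(d); P=np.eye(3)-np.outer(d,d); A.append(P);B.append(P@o)
    X=np.linalg.solve(sum(A),sum(B)); return X
E
python3 - <<'E'
from h import *
np.set_printoptions(precision=1,suppress=True)
ims={}
for n in("top","side"):
    c=bot.camera(n); cv2.imwrite(f"pics/{n}0.png",c["color"][:,:,::-1])
    o,d=ray(c,(256,192)); print(n,o,d)
    for q in("jar_red_center","jar_green_center","jar_yellow_center","clamp","set_down","jaw","knob_grip","guard"):
        r=bot.tip_of(c,q)
        for k in r[:3]: print(q,np.round(k["xy"],1),round(k["p"],2), at_z(c,k["xy"],{"jar":48,"cla":0,"set":15,"jaw":15,"kno":47,"gua":15}[q[:3]]))
print(bot.state())
E
```

```text
pics
top [ 403.7  -96.9 1096.2] [ 0.1 -0.  -1. ]
jar_red_center [371.1 176.6] 0.71 [ 558.7 -428.2   48. ]
jar_red_center [338.6 199.5] 0.7 [ 498.  -339.5   48. ]
jar_green_center [280.2 163.4] 0.55 [ 595.4 -186.4   48. ]
jar_yellow_center [272.  216.5] 0.67 [ 454.3 -162.8   48. ]
clamp [162.5 182.9] 0.84 [551.1 134.9   0. ]
set_down [149.1 179.2] 0.71 [559.4 168.2  15. ]
jaw [160.8 183.2] 0.44 [548.3 136.3  15. ]
knob_grip [185.9 190.7] 0.61 [523.7  63.2  47. ]
guard [191.4 191.8] 0.88 [524.3  53.2  15. ]
side [ 98.  597.3 541. ] [ 0.4 -0.7 -0.5]
jar_red_center [293.4 137.4] 0.83 [ 570.3 -450.7   48. ]
jar_red_center [298.4 154.8] 0.69 [ 501.2 -337.7   48. ]
jar_red_center [332.2 156.8] 0.56 [ 406.2 -370.7   48. ]
jar_green_center [249.1 168.2] 0.73 [ 589.8 -195.3   48. ]
jar_yellow_center [289.5 185.3] 0.89 [ 447.2 -161.6   48. ]
jar_yellow_center [172.9 254.1] 0.4 [537.9 191.   48. ]
clamp [190.  254.8] 0.92 [545.8 135.5   0. ]
set_down [170.7 256.7] 0.75 [566.  172.5  15. ]
jaw [188.8 245.4] 0.96 [555.4 124.9  15. ]
knob_grip [217.6 219.5] 0.68 [527.2  50.3  47. ]
guard [218.2 236.2] 0.77 [516.5  67.7  15. ]
{'t': 0.9, 'joint_pos': array([ 1.2,  0.5,  0. ,  1.6, -0. ,  1.1, -0.1]), 'joint_velocities': array([ 0.,  0.,  0., -0., -0.,  0., -0.]), 'joint_torque': array([  0. , -59.6,   1.6, -28.2,   0. ,   0. ,   0. ]), 'ee_pos': array([ 176.7, -651.5,  404.7]), 'eef_rot': array([0. , 1. , 0.1, 0. ]), 'ft_force': array([-0.1,  0.6, -0.2]), 'wrist_torque': array([ 0.,  0., -0.]), 'gripper_force': 0.0, 'gripper_width': 1.0007094613555356}
```

View pics/top0.png

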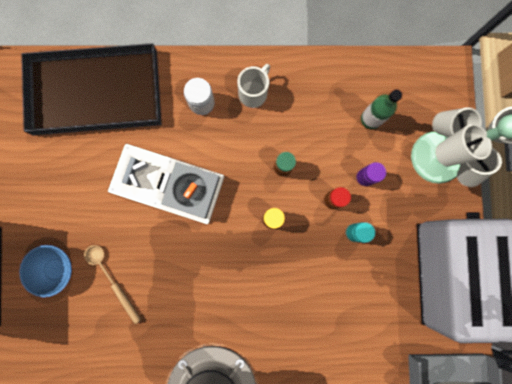

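View pics/side0.png

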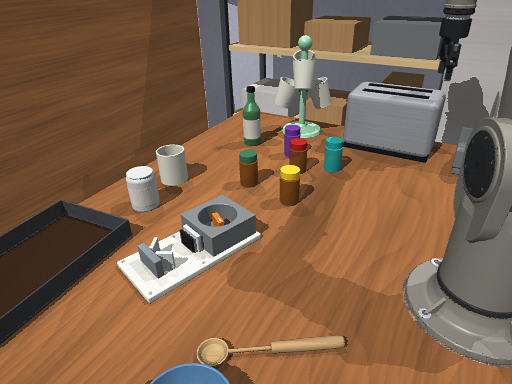

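The top picture shows the red lid at (340,198), with purple (372,174) and turquoise (362,232) look-alikes beside it, and the board around (165,183) with the orange bar at (191,190). Next I refine these with colour segmentation.

```bash
cat > m.py <<'E'
from h import *
np.set_printoptions(precision=2,suppress=True)
def blob(c,f,near,rad=40,minA=15):
    hsv=cv2.cvtColor(c["color"],cv2.COLOR_RGB2HSV).astype(int); m=f(hsv).astype(np.uint8)
    n,l,s,ce=cv2.connectedComponentsWithStats(m)
    k=[i for i in range(1,n) if s[i,4]>=minA and np.hypot(*(ce[i]-near))<rad]
    i=max(k,key=lambda i:s[i,4]); return ce[i],s[i],l==i
RED=lambda h:((h[...,0]<5)|(h[...,0]>174))&(h[...,1]>190)&(h[...,2]>120)
ORG=lambda h:(h[...,0]>5)&(h[...,0]<14)&(h[...,1]>200)&(h[...,2]>170)
WHT=lambda h:(h[...,1]<40)&(h[...,2]>190)
E
python3 - <<'E'
from m import *
c=bot.camera("top"); s=bot.camera("side")
ce,st,_=blob(c,RED,(340,198)); print("red top",ce,st,at_z(c,ce,96),at_z(c,ce,90))
ce2,st2,_=blob(s,RED,(299,148)); print("red side",ce2,st2, at_z(s,ce2,86))
print("tri lid",tri(c,ce,s,ce2))
for q in("green","yellow"): pass
ce,st,m=blob(c,ORG,(191,190),20); print("org",ce,st,at_z(c,ce,58))
p=np.argwhere(m)[:,::-1]; w=np.array([at_z(c,x,58)[:2] for x in p]); u,sv,v=np.linalg.svd(w-w.mean(0)); print("bar dir",v[0],len(w))
ce,st,m=blob(c,WHT,(150,180),60); print("white",ce,st)
h=cv2.convexHull(np.argwhere(m)[:,::-1].astype(np.float32))[:,0]
W=np.array([at_z(c,x,15)[:2] for x in h],np.float32); r=cv2.minAreaRect(W); print(r,cv2.boxPoints(r))
cr=lambda im,b,k:cv2.resize(im["color"][b[1]:b[3],b[0]:b[2],::-1],None,fx=k,fy=k,interpolation=cv2.INTER_CUBIC)
cv2.imwrite("pics/ctop.png",cr(c,(95,130,240,235),5))
cv2.imwrite("pics/cside.png",cr(s,(110,190,270,300),5))
R=bot.state(); print(R["eef_rot"],R["joint_pos"],bot.grip_depth)
E
```

```text
red top [339.89 197.02] [330 188  21  19 306] [ 499.95 -331.85   96.  ] [ 500.52 -333.25   90.  ]
red side [297.19 143.58] [290 138  17  13 145] [ 504.47 -333.22   86.  ]
tri lid [ 502.55 -333.39   86.29]Traceback (most recent call last):
  File "<stdin>", line 7, in <module>
  File "m.py", line 7, in blob
    i=max(k,key=lambda i:s[i,4]); return ce[i],s[i],l==i
ValueError: max() iterable argument is empty
```

```bash
python3 - <<'E'
from m import *
c=bot.camera("top"); s=bot.camera("side")
cr=lambda im,b,k:cv2.resize(im["color"][b[1]:b[3],b[0]:b[2],::-1],None,fx=k,fy=k,interpolation=cv2.INTER_CUBIC)
cv2.imwrite("pics/ctop.png",cr(c,(95,130,240,235),5))
cv2.imwrite("pics/cside.png",cr(s,(110,190,270,300),5))
hsv=cv2.cvtColor(c["color"],cv2.COLOR_RGB2HSV); print(hsv[190,184:198].tolist(), hsv[160,125:135].tolist())
ORG=lambda h:(h[...,0]>3)&(h[...,0]<16)&(h[...,1]>185)
ce,st,m=blob(c,ORG,(191,190),12); print("org",ce,st,at_z(c,ce,58))
p=np.argwhere(m)[:,::-1]; w=np.array([at_z(c,x,58)[:2] for x in p]); u,sv,v=np.linalg.svd(w-w.mean(0)); print("bar dir",v[0],len(w))
ce,st,m=blob(c,lambda h:(h[...,1]<60)&(h[...,2]>150),(150,180),60); print("white",ce,st)
h=cv2.convexHull(np.argwhere(m)[:,::-1].astype(np.float32))[:,0]
W=np.array([at_z(c,x,15)[:2] for x in h],np.float32); r=cv2.minAreaRect(W); print(r,cv2.boxPoints(r))
R=bot.state(); print(R["eef_rot"],R["joint_pos"],bot.grip_depth)
E
```

```text
[[105, 7, 70], [7, 109, 126], [10, 173, 204], [12, 169, 250], [15, 161, 255], [15, 168, 253], [14, 179, 253], [13, 183, 253], [12, 193, 240], [10, 203, 180], [9, 175, 118], [8, 88, 93], [10, 24, 96], [120, 3, 100]] [[30, 4, 251], [26, 7, 250], [24, 10, 248], [21, 11, 239], [36, 6, 209], [98, 14, 194], [103, 17, 185], [104, 15, 186], [99, 19, 175], [113, 16, 143]]
org [192.21 190.58] [188 186   9  12  24] [522.68  45.15  58.  ]
bar dir [-0.86  0.51] 24
white [160.45 182.24] [ 108  144  116   80 4135]
((548.4232788085938, 122.83296203613281), (286.7869567871094, 141.7062225341797), 71.67794799804688) [[436.09   8.98]
 [570.61 -35.56]
 [660.76 236.68]
 [526.24 281.23]]
[0.   0.99 0.13 0.  ] [ 1.2   0.48  0.02  1.56 -0.01  1.11 -0.08] 154.70000000000002
```

View pics/ctop.png

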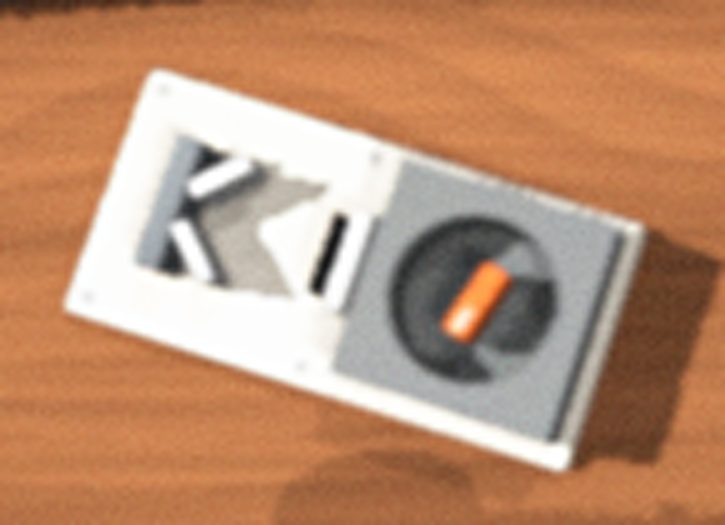

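The crop shows the V jaw at left (190,220), the pad at (330,260), and the orange bar in the well at (477,302). The board fit of 286.8 x 141.7 mm matches the given size, and the knob position agrees with the bar. Working out the moves next.

```bash
cat > mv.py <<'E'
from h import *
from scipy.spatial.transform import Rotation as Ro
Y=np.array([.3144,.9493]); X=np.array([.9493,-.3144]); O=np.array([550.8,129.9])
cl=lambda x,y:O+x*X+y*Y
def go(xyz,phi=None,s=None):
    s=s or bot.state(); q=s["eef_rot"]; R=Ro.from_quat([q[1],q[2],q[3],q[0]]).as_matrix()
    d=R.T@(np.array(xyz)-s["ee_pos"])/1000; f=np.degrees(np.arctan2(R[1,0],R[0,0]))
    tw=None if phi is None else -((phi-f+180)%360-180)/30
    print("phi",f.round(2),"tilt",R[2].round(4),"dxyz",d.round(4),"twist",tw)
E
python3 - <<'E'
from mv import *
go([501.5,-333,310],71.7)
print(cl(0,36),cl(0,-85))
E
```

```text
phi 15.17 tilt [ 1.e-04  1.e-04 -1.e+00] dxyz [ 0.3968 -0.2224  0.0947] twist -1.8842065319865802
[562.1184 164.0748] [524.076   49.2095]
```

Request:
servo_tool --rows '[{"dx": 0.03, "dy": -0.017, "dz": 0.007, "twist": -0.1, "gripper": -1}, {"dx": 0.075, "dy": -0.042, "dz": 0.018, "twist": -0.25, "gripper": -1}, {"dx": 0.12, "dy": -0.067, "dz": 0.028, "twist": -0.4, "gripper": -1}, {"dx": 0.165, "dy": -0.092, "dz": 0.039, "twist": -0.55, "gripper": -1}, {"dx": 0.21, "dy": -0.118, "dz": 0.05, "twist": -0.7, "gripper": -1}, {"dx": 0.255, "dy": -0.143, "dz": 0.061, "twist": -0.85, "gripper": -1}, {"dx": 0.295, "dy": -0.165, "dz": 0.07, "twist": -0.95, "gripper": -1}, {"dx": 0.33, "dy": -0.185, "dz": 0.079, "twist": -0.95, "gripper": -1}]' --grip_force 40

```text
t: 1.9
ee_pos: [447.0, -386.2, 326.0]
eef_rot: [0.0, 0.928, 0.372, 0.0]
ft_force: [-0.4, -0.4, 0.1]
gripper_width: 0.998
gripper_force: 0.0
```

```bash
python3 - <<'E'
from mv import *
go([501.5,-333,310],71.7)
E
```

```text
phi 43.74 tilt [ 2.e-04  1.e-03 -1.e+00] dxyz [ 0.0761 -0.0008  0.016 ] twist -0.9321270869591918
```

Request:
servo_tool --rows '[{"dx": 0.035, "dy": 0, "dz": 0.008, "twist": -0.25, "gripper": -1}, {"dx": 0.065, "dy": -0.001, "dz": 0.014, "twist": -0.5, "gripper": -1}, {"dx": 0.076, "dy": -0.001, "dz": 0.016, "twist": -0.75, "gripper": -1}, {"dx": 0.076, "dy": -0.001, "dz": 0.016, "twist": -0.93, "gripper": -1}, {"dx": 0.076, "dy": -0.001, "dz": 0.016, "twist": -0.93, "gripper": -1}]'

```text
t: 2.4
ee_pos: [500.4, -334.0, 309.9]
eef_rot: [-0.0, 0.811, 0.585, 0.0]
ft_force: [0.7, -0.1, -1.1]
gripper_width: 0.998
gripper_force: 0.0
```

```bash
python3 - <<'E'
from m import *
from mv import *
go([501.5,-333,221],71.7)
c=bot.camera("top"); s=bot.camera("side")
ee=bot.state()["ee_pos"]; print(ee, "tip proj",proj(s,ee-[0,0,173]),proj(s,[501.5,-333,96]))
im=s["color"][60:200,220:400,::-1]; cv2.imwrite("pics/a.png",cv2.resize(im,None,fx=4,fy=4,interpolation=cv2.INTER_CUBIC))
E
```

```text
phi 71.66 tilt [ 0. -0. -1.] dxyz [0.   0.   0.09] twist -0.0012948435751354737
[ 499.86 -334.76  310.02] tip proj [299.44 127.46] [298.19 140.67]
```

View pics/a.png

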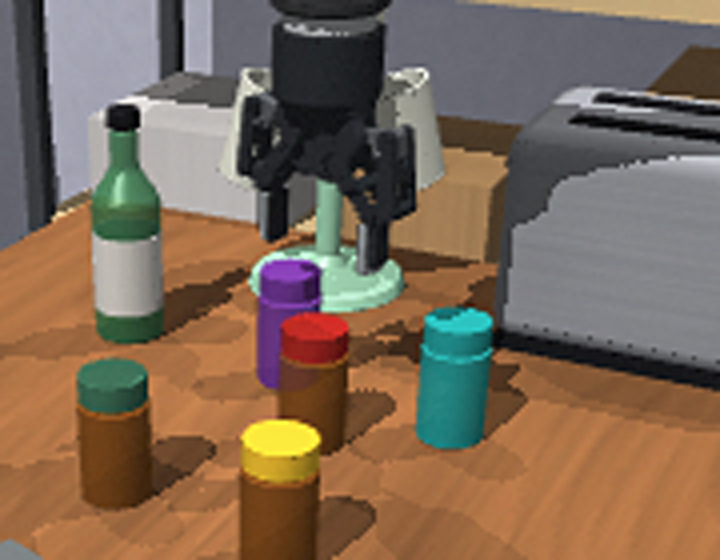

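The open fingers sit centred above the red lid (about (318,330) in the crop), and no finger is above another jar. Descending to grip.

Request:
servo_tool --rows '[{"dz": 0.035, "gripper": -1}, {"dz": 0.065, "gripper": -1}, {"dz": 0.085, "gripper": -1}, {"dz": 0.089, "gripper": -1}, {"dz": 0.089, "gripper": -1}, {"dz": 0.089, "gripper": 0.2}, {"dz": 0.089, "gripper": 1}, {"dz": 0.089, "gripper": 1}]' --grip_force 40

```text
validation failed for argument at $.ro...
```

Request:
servo_tool --rows '[{"gripper": 1}, {"gripper": 1}, {"gripper": 1}, {"gripper": 1}]'

```text
validation failed for argument at $.ro...
```

Request:
servo_tool --rows '[{"dx": 0, "dy": 0, "dz": 0.035, "twist": 0, "gripper": -1}, {"dx": 0, "dy": 0, "dz": 0.065, "twist": 0, "gripper": -1}, {"dx": 0, "dy": 0, "dz": 0.085, "twist": 0, "gripper": -1}, {"dx": 0, "dy": 0, "dz": 0.089, "twist": 0, "gripper": -1}, {"dx": 0, "dy": 0, "dz": 0.089, "twist": 0, "gripper": -1}, {"dx": 0, "dy": 0, "dz": 0.089, "twist": 0, "gripper": 1}, {"dx": 0, "dy": 0, "dz": 0.089, "twist": 0, "gripper": 1}, {"dx": 0, "dy": 0, "dz": 0.089, "twist": 0, "gripper": 1}]' --grip_force 40

```text
t: 3.3
ee_pos: [500.5, -334.6, 222.6]
eef_rot: [0.001, 0.811, 0.585, 0.0]
ft_force: [-0.6, 1.1, 3.5]
gripper_width: 0.595
gripper_force: 40.9
```

Request:
servo_tool --rows '[{"dx": 0, "dy": 0, "dz": 0, "twist": 0, "gripper": 1}, {"dx": 0, "dy": 0, "dz": 0, "twist": 0, "gripper": 1}, {"dx": 0, "dy": 0, "dz": 0, "twist": 0, "gripper": 1}, {"dx": 0, "dy": 0, "dz": 0, "twist": 0, "gripper": 1}]'

```text
t: 3.7
ee_pos: [500.5, -334.6, 222.6]
eef_rot: [0.001, 0.811, 0.585, 0.0]
ft_force: [-2.4, 0.7, 5.8]
gripper_width: 0.592
gripper_force: 40.9
```

```bash
python3 - <<'E'
from mv import *
print(bot.state()["ee_pos"],bot.state()["wrist_torque"]); p=cl(0,36)
go([p[0],p[1],350],71.7)
E
```

```text
[ 500.49929216 -334.60464315  222.55258027] [0.09408293 0.23197356 0.01952455]
phi 71.55 tilt [-7.0e-04  2.1e-03 -1.0e+00] dxyz [ 0.4924 -0.0991 -0.128 ] twist -0.0051657595294557265
```

Request:
servo_tool --rows '[{"dx": 0, "dy": 0, "dz": -0.015, "twist": 0, "gripper": 1}, {"dx": 0, "dy": 0, "dz": -0.045, "twist": 0, "gripper": 1}, {"dx": 0, "dy": 0, "dz": -0.08, "twist": 0, "gripper": 1}, {"dx": 0, "dy": 0, "dz": -0.11, "twist": 0, "gripper": 1}, {"dx": 0, "dy": 0, "dz": -0.127, "twist": 0, "gripper": 1}, {"dx": 0, "dy": 0, "dz": -0.127, "twist": 0, "gripper": 1}]'

```text
t: 4.3
ee_pos: [500.8, -334.5, 351.9]
eef_rot: [0.003, 0.811, 0.585, 0.001]
ft_force: [0.7, -0.4, -3.4]
gripper_width: 0.595
gripper_force: 42.9
```

```bash
python3 - <<'E'
from mv import *
s=bot.state();print(s["ee_pos"],s["wrist_torque"],s["ft_force"],s["gripper_width"]*85,s["gripper_force"]); p=cl(0,36)
go([p[0],p[1],350],71.7)
E
```

```text
[ 500.82720523 -334.51932464  351.87028909] [-0.03299268  0.00766583  0.00410579] [ 0.67921993 -0.42592651 -3.37679163] 50.60088699073518 42.899991273880005
phi 71.56 tilt [-0.0014  0.0061 -1.    ] dxyz [ 0.4924 -0.0996  0.0006] twist -0.004699338257521882
```

Request:
servo_tool --rows '[{"dx": 0.015, "dy": -0.003, "dz": 0, "twist": 0, "gripper": 1}, {"dx": 0.045, "dy": -0.009, "dz": 0, "twist": 0, "gripper": 1}, {"dx": 0.085, "dy": -0.017, "dz": 0, "twist": 0, "gripper": 1}, {"dx": 0.125, "dy": -0.025, "dz": 0, "twist": 0, "gripper": 1}, {"dx": 0.165, "dy": -0.033, "dz": 0, "twist": 0, "gripper": 1}, {"dx": 0.205, "dy": -0.041, "dz": 0, "twist": 0, "gripper": 1}, {"dx": 0.235, "dy": -0.047, "dz": 0, "twist": 0, "gripper": 1}, {"dx": 0.25, "dy": -0.05, "dz": 0, "twist": 0, "gripper": 1}]'

```text
t: 5.1
ee_pos: [530.9, -76.2, 346.5]
eef_rot: [-0.002, 0.81, 0.587, -0.0]
ft_force: [0.6, 0.8, -2.9]
gripper_width: 0.593
gripper_force: 42.9
```

Request:
servo_tool --rows '[{"dx": 0.015, "dy": -0.003, "dz": 0, "twist": 0, "gripper": 1}, {"dx": 0.045, "dy": -0.009, "dz": 0, "twist": 0, "gripper": 1}, {"dx": 0.085, "dy": -0.017, "dz": 0, "twist": 0, "gripper": 1}, {"dx": 0.125, "dy": -0.025, "dz": 0, "twist": 0, "gripper": 1}, {"dx": 0.165, "dy": -0.034, "dz": 0, "twist": 0, "gripper": 1}, {"dx": 0.205, "dy": -0.042, "dz": 0, "twist": 0, "gripper": 1}, {"dx": 0.23, "dy": -0.047, "dz": 0, "twist": 0, "gripper": 1}, {"dx": 0.242, "dy": -0.049, "dz": 0, "twist": 0, "gripper": 1}]'

```text
t: 5.9
ee_pos: [560.0, 168.0, 346.5]
eef_rot: [-0.001, 0.81, 0.587, -0.001]
ft_force: [-0.6, -1.3, -1.8]
gripper_width: 0.591
gripper_force: 42.9
```

```bash
python3 - <<'E'
from m import *
from mv import *
s=bot.state();print(s["ee_pos"],s["ft_force"],s["gripper_width"]*85); p=cl(0,36)
c=bot.camera("side")
go([p[0],p[1],300],71.7)
go([p[0],p[1],238],71.7)
ce,st,_=blob(c,RED,proj(c,[562,164,210])); ee=bot.state()["ee_pos"]
print("lid seen",ce,"expected",proj(c,[ee[0],ee[1],ee[2]-223+86]))
cv2.imwrite("pics/b.png",c["color"][:,:,::-1])
E
```

```text
[559.96 167.99 346.55] [-0.55 -1.33 -1.84] 50.22017043901456
phi 71.89 tilt [ 0. -0. -1.] dxyz [-0.    0.    0.05] twist 0.006463689145291104
phi 71.89 tilt [ 0. -0. -1.] dxyz [-0.    0.    0.11] twist 0.006463689145291104
lid seen [153.15 178.18] expected [159.35 176.27]
```

View pics/b.png

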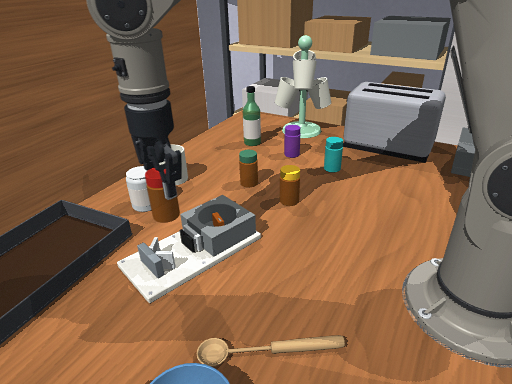

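Request:
servo_tool --rows '[{"dx": 0, "dy": 0, "dz": 0.02, "twist": 0, "gripper": 1}, {"dx": 0, "dy": 0, "dz": 0.04, "twist": 0, "gripper": 1}, {"dx": 0, "dy": 0, "dz": 0.05, "twist": 0, "gripper": 1}, {"dx": 0, "dy": 0, "dz": 0.05, "twist": 0, "gripper": 1}, {"dx": 0, "dy": 0, "dz": 0.05, "twist": 0, "gripper": 1}]'

```text
t: 6.45
ee_pos: [561.9, 163.3, 298.2]
eef_rot: [0.0, 0.811, 0.584, -0.0]
ft_force: [0.1, 0.5, -2.5]
gripper_width: 0.594
gripper_force: 42.8
```

```bash
python3 - <<'E'
from m import *
from mv import *
p=cl(0,36)
for n in("side","top"):
    c=bot.camera(n); ee=bot.state()["ee_pos"]; zf=ee[2]-222.6
    for q in ("jar_red_center","set_down","knob_grip"):
        for r in bot.tip_of(c,q)[:2]: print(n,q,np.array(r["xy"]),r["p"])
    print(" exp jar",proj(c,[ee[0],ee[1],zf+48])," exp set",proj(c,[p[0],p[1],15]),proj(c,[*cl(0,-85),47]))
    b=(100,130,260,290) if n=="side" else (95,130,240,235)
    cv2.imwrite(f"pics/d{n}.png",cv2.resize(c["color"][b[1]:b[3],b[0]:b[2],::-1],None,fx=3.7,fy=3.7,interpolation=cv2.INTER_CUBIC))
go([p[0],p[1],238],71.7)
E
```

```text
side jar_red_center [334.2 153.9] 0.88
side jar_red_center [167.6 216. ] 0.63
side set_down [173.9 256.1] 0.87
side knob_grip [215.5 220.8] 0.7
 exp jar [167.3  212.75]  exp set [174.71 254.93] [219.   219.62]
top jar_red_center [359.7 234.7] 0.8
top jar_red_center [141.2 170.9] 0.63
top set_down [149.9 181.3] 0.61
top knob_grip [187.1 189.3] 0.6
top knob_grip [161.6 184.4] 0.44
 exp jar [140.03 171.83]  exp set [150.63 178.2 ] [191.24 190.54]
phi 71.57 tilt [ 0.  0. -1.] dxyz [0.   0.   0.06] twist -0.00436321339509694
```

View pics/dside.png

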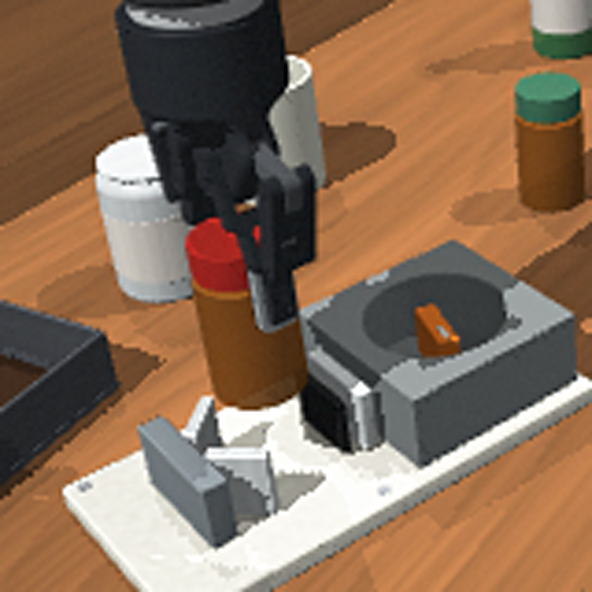

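The jar hangs upright between the V (205,470) and the pad (330,400), with clear gaps on both sides. Lowering gently while watching the force.

Request:
servo_tool --rows '[{"dx": 0, "dy": 0, "dz": 0.015, "twist": 0, "gripper": 1}, {"dx": 0, "dy": 0, "dz": 0.03, "twist": 0, "gripper": 1}, {"dx": 0, "dy": 0, "dz": 0.042, "twist": 0, "gripper": 1}, {"dx": 0, "dy": 0, "dz": 0.05, "twist": 0, "gripper": 1}, {"dx": 0, "dy": 0, "dz": 0.052, "twist": 0, "gripper": 1}, {"dx": 0, "dy": 0, "dz": 0.052, "twist": 0, "gripper": 1}, {"dx": 0, "dy": 0, "dz": 0.052, "twist": 0, "gripper": 1}]'

```text
t: 7.55
ee_pos: [562.0, 164.0, 246.4]
eef_rot: [0.0, 0.811, 0.585, 0.0]
ft_force: [0.6, 0.4, -2.5]
gripper_width: 0.598
gripper_force: 42.9
```

Request:
servo_tool --rows '[{"dx": 0, "dy": 0, "dz": 0.001, "twist": 0, "gripper": 1}, {"dx": 0, "dy": 0, "dz": 0.002, "twist": 0, "gripper": 1}, {"dx": 0, "dy": 0, "dz": 0.003, "twist": 0, "gripper": 1}, {"dx": 0, "dy": 0, "dz": 0.004, "twist": 0, "gripper": 1}, {"dx": 0, "dy": 0, "dz": 0.004, "twist": 0, "gripper": 1}]'

```text
t: 8.05
ee_pos: [561.7, 163.8, 241.9]
eef_rot: [-0.0, 0.811, 0.585, -0.0]
ft_force: [-0.1, 0.6, -2.8]
gripper_width: 0.593
gripper_force: 42.9
```

Request:
servo_tool --rows '[{"dx": 0, "dy": 0, "dz": 0.001, "twist": 0, "gripper": 1}, {"dx": 0, "dy": 0, "dz": 0.002, "twist": 0, "gripper": 1}, {"dx": 0, "dy": 0, "dz": 0.003, "twist": 0, "gripper": 1}, {"dx": 0, "dy": 0, "dz": 0.003, "twist": 0, "gripper": 1}]'

```text
t: 8.45
ee_pos: [561.7, 163.8, 238.8]
eef_rot: [-0.0, 0.811, 0.585, -0.0]
ft_force: [-1.2, -0.1, -3.4]
gripper_width: 0.595
gripper_force: 42.9
```

Request:
servo_tool --rows '[{"dx": 0, "dy": 0, "dz": 0.001, "twist": 0, "gripper": 1}, {"dx": 0, "dy": 0, "dz": 0.001, "twist": 0, "gripper": 1}, {"dx": 0, "dy": 0, "dz": 0.001, "twist": 0, "gripper": 1}]'

```text
t: 8.75
ee_pos: [561.7, 163.8, 237.9]
eef_rot: [-0.0, 0.811, 0.585, -0.0]
ft_force: [0.1, 0.4, -3.2]
gripper_width: 0.595
gripper_force: 42.9
```

Request:
servo_tool --rows '[{"dx": 0, "dy": 0, "dz": 0.001, "twist": 0, "gripper": 1}, {"dx": 0, "dy": 0, "dz": 0.001, "twist": 0, "gripper": 1}, {"dx": 0, "dy": 0, "dz": 0.001, "twist": 0, "gripper": 1}]'

```text
t: 9.05
ee_pos: [561.8, 164.0, 237.6]
eef_rot: [0.0, 0.811, 0.585, 0.0]
ft_force: [-2.4, 0.4, 6.3]
gripper_width: 0.595
gripper_force: 43.5
```

Request:
servo_tool --rows '[{"dx": 0, "dy": 0, "dz": 0.0005, "twist": 0, "gripper": 1}, {"dx": 0, "dy": 0, "dz": 0.0005, "twist": 0, "gripper": 1}, {"dx": 0, "dy": 0, "dz": 0.0005, "twist": 0, "gripper": 1}]'

```text
t: 9.35
ee_pos: [561.8, 164.1, 237.6]
eef_rot: [0.0, 0.811, 0.585, 0.0]
ft_force: [-4.2, -1.1, 9.4]
gripper_width: 0.596
gripper_force: 44.3
```

Request:
servo_tool --rows '[{"dx": 0, "dy": 0, "dz": -0.0005, "twist": 0, "gripper": 1}, {"dx": 0, "dy": 0, "dz": -0.0005, "twist": 0, "gripper": 0}, {"dx": 0, "dy": 0, "dz": -0.0005, "twist": 0, "gripper": -0.3}, {"dx": 0, "dy": 0, "dz": -0.0005, "twist": 0, "gripper": -0.6}, {"dx": 0, "dy": 0, "dz": -0.0005, "twist": 0, "gripper": -0.6}, {"dx": 0, "dy": 0, "dz": -0.0005, "twist": 0, "gripper": -0.6}]'

```text
t: 9.95
ee_pos: [561.8, 163.8, 236.8]
eef_rot: [-0.0, 0.811, 0.585, 0.0]
ft_force: [0.1, 0.6, -0.9]
gripper_width: 0.802
gripper_force: 0.0
```

Request:
servo_tool --rows '[{"dx": 0, "dy": 0, "dz": -0.01, "twist": 0, "gripper": -0.6}, {"dx": 0, "dy": 0, "dz": -0.03, "twist": 0, "gripper": -0.6}, {"dx": 0, "dy": 0, "dz": -0.06, "twist": 0, "gripper": -0.6}, {"dx": 0, "dy": 0, "dz": -0.09, "twist": 0, "gripper": -0.6}, {"dx": 0, "dy": 0, "dz": -0.09, "twist": 0, "gripper": -0.2}]'

```text
t: 10.45
ee_pos: [563.1, 164.8, 332.0]
eef_rot: [0.001, 0.811, 0.585, 0.004]
ft_force: [0.3, 0.7, 0.8]
gripper_width: 0.642
gripper_force: 0.0
```

```bash
python3 - <<'E'
from m import *
from mv import *
go([*cl(0,-85),300],147.3)
c=bot.camera("side"); ce,st,_=blob(c,RED,proj(c,[562,164,101])); print(ce,"exp lid",proj(c,[562,164,101]))
E
```

```text
phi 71.57 tilt [ 0.01  0.01 -1.  ] dxyz [-0.12 -0.    0.03] twist -2.524346327469908
[166.14 222.27] exp lid [168.87 222.31]
```

Request:
servo_tool --rows '[{"dx": -0.02, "dy": 0, "dz": 0, "twist": -0.2, "gripper": 0.2}, {"dx": -0.06, "dy": 0, "dz": 0, "twist": -0.45, "gripper": 0.2}, {"dx": -0.1, "dy": 0, "dz": 0, "twist": -0.7, "gripper": 0.2}, {"dx": -0.121, "dy": 0, "dz": 0.02, "twist": -0.9, "gripper": 0.2}, {"dx": -0.121, "dy": 0, "dz": 0.03, "twist": -0.9, "gripper": 0.2}]'

```text
t: 11.0
ee_pos: [521.9, 44.9, 294.9]
eef_rot: [-0.001, 0.654, 0.757, -0.002]
ft_force: [0.3, -0.6, 1.1]
gripper_width: 0.399
gripper_force: 0.0
```

Request:
servo_tool --rows '[{"dx": 0, "dy": 0, "dz": 0, "twist": -0.25, "gripper": 0.2}, {"dx": 0, "dy": 0, "dz": 0, "twist": -0.5, "gripper": 0.2}, {"dx": 0, "dy": 0, "dz": 0, "twist": -0.75, "gripper": 0.2}, {"dx": 0, "dy": 0, "dz": 0, "twist": -0.9, "gripper": 0.2}]'

```text
t: 11.4
ee_pos: [523.4, 50.1, 296.4]
eef_rot: [-0.001, 0.455, 0.89, 0.0]
ft_force: [0.3, 0.2, 0.0]
gripper_width: 0.4
gripper_force: 0.0
```

Request:
servo_tool --rows '[{"dx": 0, "dy": 0, "dz": 0, "twist": -0.25, "gripper": 0.2}, {"dx": 0, "dy": 0, "dz": 0, "twist": -0.5, "gripper": 0.2}, {"dx": 0, "dy": 0, "dz": 0, "twist": -0.72, "gripper": 0.2}, {"dx": 0, "dy": 0, "dz": 0, "twist": -0.72, "gripper": 0.2}, {"dx": 0, "dy": 0, "dz": 0, "twist": -0.72, "gripper": 0.2}]'

```text
t: 11.9
ee_pos: [523.5, 49.6, 296.6]
eef_rot: [-0.0, 0.284, 0.959, 0.0]
ft_force: [-0.0, -0.1, 0.3]
gripper_width: 0.404
gripper_force: 0.0
```

```bash
python3 - <<'E'
from m import *
from mv import *
s=bot.state(); print(s["joint_pos"],s["ee_pos"],s["gripper_width"]*85)
c=bot.camera("top"); t=c; s=bot.camera("side")
ORG=lambda h:(h[...,0]>3)&(h[...,0]<18)&(h[...,1]>150)&(h[...,2]>150)
k=s["color"][170:290,130:270,::-1]; cv2.imwrite("pics/e.png",cv2.resize(k,None,fx=5,fy=5,interpolation=cv2.INTER_CUBIC))
cv2.imwrite("pics/etop.png",cv2.resize(t["color"][130:235,95:240,::-1],None,fx=5,fy=5,interpolation=cv2.INTER_CUBIC))
go([*cl(0,-85),202],147.3)
a=np.array; print("exp knob top side",proj(s,[*cl(0,-85),58]),"lid",proj(s,[562,164,101]),[proj(s,[*cl(x,-85+y),65]) for x,y in((43.5,0),(-43.5,0),(0,43.5),(0,-43.5))])
E
```

```text
[ 0.39  0.47 -0.75  1.97  0.42  0.86  0.4 ] [523.45  49.61 296.57] 34.329418129648765
phi 147.04 tilt [ 0. -0. -1.] dxyz [-0.    0.    0.09] twist -0.008642970902083864
exp knob top side [218.62 215.66] lid [168.87 222.31] [array([207.13, 205.41]), array([230.42, 221.35]), array([202.4 , 221.04]), array([233.45, 205.65])]
```

View pics/e.png

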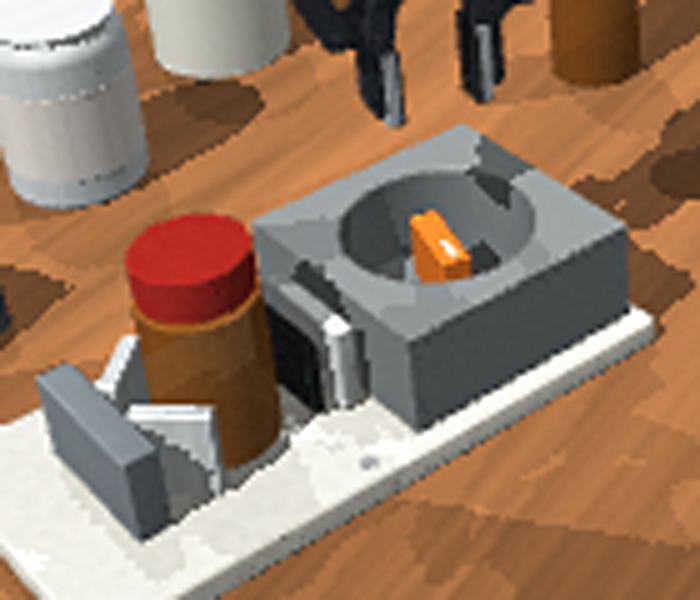

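The jar stands upright in the gap, with its lid at about (168,223) px. The knob bar is at (218,217) and the fingers hang above. One check of the bar position relative to the jar before going in.

```bash
cat > fit.py <<'E'
from m import *
from mv import *
from scipy.optimize import minimize
def hull(c,cx,cy,th,hl,hw,z0,z1):
    a=[]
    for z in(z0,z1):
        for i in(-1,1):
            for j in(-1,1):
                u=np.array([np.cos(th),np.sin(th)]);v=np.array([-u[1],u[0]])
                a.append(proj(c,[*(np.array([cx,cy])+i*hl*u+j*hw*v),z]))
    return cv2.convexHull(np.array(a,np.float32))
def fitbar(c,p0,z0=26):
    hsv=cv2.cvtColor(c["color"],cv2.COLOR_RGB2HSV).astype(int)
    m=((hsv[...,0]>3)&(hsv[...,0]<18)&(hsv[...,1]>125)&(hsv[...,2]>110)).astype(np.uint8)
    px=proj(c,[*cl(0,-85),55]); k=np.zeros_like(m); cv2.circle(k,tuple(int(v) for v in px),14,1,-1); m&=k
    M=cv2.resize(m[int(px[1])-20:int(px[1])+20,int(px[0])-20:int(px[0])+20],None,fx=8,fy=8,interpolation=cv2.INTER_NEAREST)
    off=np.array([int(px[0])-20,int(px[1])-20])
    def cost(p):
        h=(hull(c,*p[:2],p[2]/20,21,7,z0,58)-off+.5)*8; I=np.zeros_like(M); cv2.fillConvexPoly(I,np.int32(np.round(h)),1)
        return 1-(I&M).sum()/max(1,(I|M).sum())
    best=min((minimize(cost,[p0[0],p0[1],20*t],method="Nelder-Mead",options=dict(initial_simplex=[[p0[0],p0[1],20*t],[p0[0]+6,p0[1],20*t],[p0[0],p0[1]+6,20*t],[p0[0],p0[1],20*t+4]])) for t in(p0[2]-.3,p0[2],p0[2]+.3)),key=lambda r:r.fun)
    return best.x*[1,1,.05],best.fun
E
python3 - <<'E'
from fit import *
c=bot.camera("top"); c["color"]=cv2.imread("pics/top0.png")[:,:,::-1].copy()
k=cl(0,-85); print(k,fitbar(c,[*k,-.57]))
# well circle: dark ring in top0
g=cv2.cvtColor(c["color"],cv2.COLOR_RGB2HSV)
p=proj(c,[*k,65]); print("exp rim",p)
c2=bot.camera("top"); s=bot.camera("side")
for q,n in((c2,"top"),(s,"side")):
    e,st,_=blob(q,RED,proj(q,[562,164,106]),15); print(n,e,st,"exp lid top",proj(q,[562,164,111]),"mid",proj(q,[562,164,101]))
E
```

```text
[524.08  49.21] (array([526.33,  53.85,  -0.59]), np.float64(0.2308931004583179))
exp rim [190.27 189.75]Traceback (most recent call last):
  File "<stdin>", line 9, in <module>
  File "m.py", line 7, in blob
    i=max(k,key=lambda i:s[i,4]); return ce[i],s[i],l==i
ValueError: max() iterable argument is empty
```

View pics/etop.png

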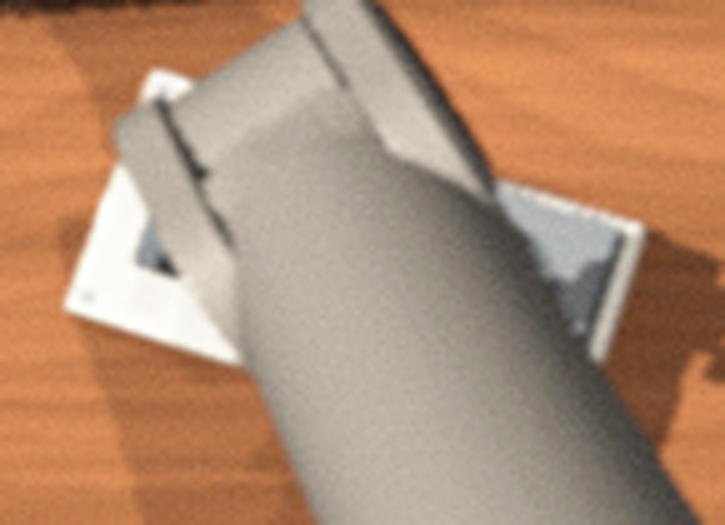

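```bash
python3 - <<'E'
from mv import *
go([*cl(0,-82.5),202],146.5)
E
```

```text
phi 147.11 tilt [-1.e-04 -1.e-04 -1.e+00] dxyz [0.0002 0.0028 0.095 ] twist 0.020468507863157962
```

Request:
servo_tool --rows '[{"dx": 0, "dy": 0.003, "dz": 0.02, "twist": 0.02, "gripper": 0.2}, {"dx": 0, "dy": 0.003, "dz": 0.04, "twist": 0.02, "gripper": 0.2}, {"dx": 0, "dy": 0.003, "dz": 0.052, "twist": 0.02, "gripper": 0.2}, {"dx": 0, "dy": 0.003, "dz": 0.052, "twist": 0.02, "gripper": 0.2}, {"dx": 0, "dy": 0.003, "dz": 0.052, "twist": 0.02, "gripper": 0.2}]'

```text
t: 12.65
ee_pos: [525.3, 51.7, 245.3]
eef_rot: [0.0, 0.288, 0.958, 0.0]
ft_force: [-1.2, 0.3, -0.2]
gripper_width: 0.398
gripper_force: 0.0
```

```bash
python3 - <<'E'
from mv import *
s=bot.camera("side")
k=s["color"][150:270,150:290,::-1]; cv2.imwrite("pics/f.png",cv2.resize(k,None,fx=5,fy=5,interpolation=cv2.INTER_CUBIC))
go([*cl(0,-82.5),202],146.5)
E
```

```text
phi 146.56 tilt [-7.e-04  7.e-04 -1.e+00] dxyz [ 0.0005 -0.0004  0.0436] twist 0.00208631456757189
```

View pics/f.png

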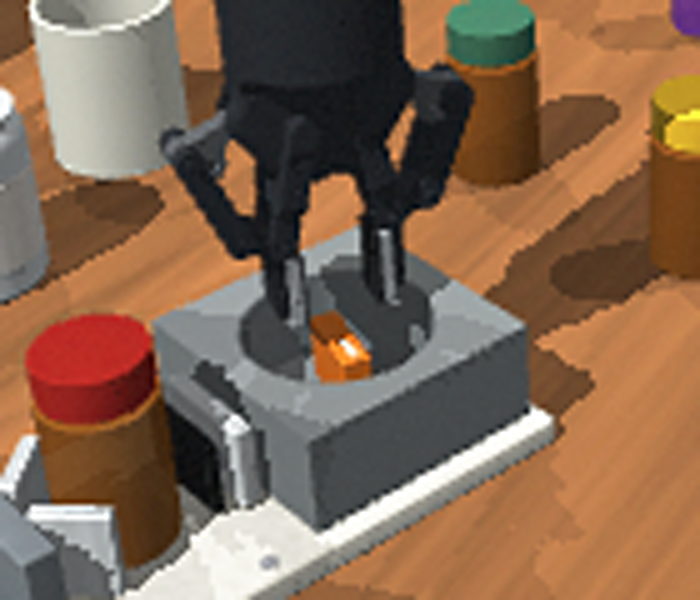

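The fingers straddle the orange bar, at (288,318) and (388,300) around the bar at (340,335), inside the well opening. Going in.

Request:
servo_tool --rows '[{"dx": 0, "dy": 0, "dz": 0.01, "twist": 0, "gripper": 0.2}, {"dx": 0, "dy": 0, "dz": 0.02, "twist": 0, "gripper": 0.2}, {"dx": 0, "dy": 0, "dz": 0.03, "twist": 0, "gripper": 0.2}, {"dx": 0, "dy": 0, "dz": 0.03, "twist": 0, "gripper": 0.2}]'

```text
t: 13.1
ee_pos: [524.4, 51.3, 213.3]
eef_rot: [-0.001, 0.288, 0.958, -0.001]
ft_force: [-0.0, -0.5, 0.1]
gripper_width: 0.398
gripper_force: 0.0
```

Request:
servo_tool --rows '[{"dx": 0, "dy": 0, "dz": 0.007, "twist": 0, "gripper": 0.2}, {"dx": 0, "dy": 0, "dz": 0.012, "twist": 0, "gripper": 0.2}, {"dx": 0, "dy": 0, "dz": 0.012, "twist": 0, "gripper": 0.2}]'

```text
t: 13.4
ee_pos: [524.9, 51.5, 202.3]
eef_rot: [-0.0, 0.288, 0.958, -0.0]
ft_force: [-0.2, 0.2, -0.6]
gripper_width: 0.399
gripper_force: 0.0
```

Request:
servo_tool --rows '[{"dx": 0, "dy": 0, "dz": 0, "twist": 0, "gripper": 0.4}, {"dx": 0, "dy": 0, "dz": 0, "twist": 0, "gripper": 0.5}, {"dx": 0, "dy": 0, "dz": 0, "twist": 0, "gripper": 0.6}, {"dx": 0, "dy": 0, "dz": 0, "twist": 0, "gripper": 0.7}, {"dx": 0, "dy": 0, "dz": 0, "twist": 0, "gripper": 0.8}, {"dx": 0, "dy": 0, "dz": 0, "twist": 0, "gripper": 0.9}, {"dx": 0, "dy": 0, "dz": 0, "twist": 0, "gripper": 0.9}]' --grip_force 25

```text
t: 14.1
ee_pos: [525.7, 52.2, 203.4]
eef_rot: [0.001, 0.287, 0.958, 0.001]
ft_force: [2.3, 3.9, 0.5]
gripper_width: 0.161
gripper_force: 25.8
```

```bash
python3 - <<'E'
from mv import *
s=bot.state(); print(s["ft_force"],s["wrist_torque"],s["gripper_width"]*85,s["ee_pos"])
go([*cl(0,-82.5),202],146.5)
E
```

```text
[2.27659986 3.88636134 0.48219995] [ 0.89599175 -0.60164286 -0.0321651 ] 13.65749817689226 [525.65945949  52.20578505 203.44190829]
phi 146.6 tilt [-8.0e-04  2.1e-03 -1.0e+00] dxyz [ 0.0003 -0.001   0.0014] twist 0.0032006989218350177
```

Request:
servo_tool --rows '[{"dx": 0, "dy": 0.0012, "dz": 0, "twist": 0, "gripper": 1}, {"dx": 0, "dy": 0.0012, "dz": 0, "twist": 0.1, "gripper": 1}, {"dx": 0, "dy": 0.0012, "dz": 0, "twist": 0.2, "gripper": 1}, {"dx": 0, "dy": 0.0012, "dz": 0, "twist": 0.3, "gripper": 1}, {"dx": 0, "dy": 0.0012, "dz": 0, "twist": 0.4, "gripper": 1}, {"dx": 0, "dy": 0.0012, "dz": 0, "twist": 0.5, "gripper": 1}]' --grip_force 40

```text
t: 14.7
ee_pos: [525.7, 52.4, 203.4]
eef_rot: [0.0, 0.411, 0.912, -0.0]
ft_force: [0.8, 0.3, 6.0]
gripper_width: 0.159
gripper_force: 43.8
```

```bash
cat > st.py <<'E'
from mv import *
s=bot.state(); print("F",s["ft_force"].round(1),"M",s["wrist_torque"].round(3),round(s["gripper_width"]*85,1),"j7",s["joint_pos"][6].round(2))
q=s["eef_rot"]; f=np.degrees(2*np.arctan2(q[2],q[1])); print("ee",s["ee_pos"].round(1),"phi",f.round(2),"reading",np.radians(180-18.32-f).round(3), "F tool",[(s["ft_force"][0]*np.cos(a)+s["ft_force"][1]*np.sin(a)).round(1) for a in (np.radians(f),np.radians(f-90))])
E
python3 st.py
```

```text
F [0.8 0.3 6. ] M [0.332 0.084 0.215] 13.5 j7 0.05
ee [525.7  52.4 203.4] phi 131.47 reading 0.527 F tool [np.float64(-0.3), np.float64(0.8)]
```

Request:
servo_tool --rows '[{"dx": 0, "dy": 0, "dz": 0, "twist": 0.14, "gripper": 1}, {"dx": 0, "dy": 0, "dz": 0, "twist": 0.28, "gripper": 1}, {"dx": 0, "dy": 0, "dz": 0, "twist": 0.42, "gripper": 1}, {"dx": 0, "dy": 0, "dz": 0, "twist": 0.56, "gripper": 1}, {"dx": 0, "dy": 0, "dz": 0, "twist": 0.7, "gripper": 1}, {"dx": 0, "dy": 0, "dz": 0, "twist": 0.8, "gripper": 1}, {"dx": 0, "dy": 0, "dz": 0, "twist": 0.9, "gripper": 1}, {"dx": 0, "dy": 0, "dz": 0, "twist": 1, "gripper": 1}]'

```text
t: 15.5
ee_pos: [525.3, 52.2, 203.4]
eef_rot: [-0.0, 0.633, 0.774, -0.001]
ft_force: [-2.0, 0.4, 9.5]
gripper_width: 0.16
gripper_force: 44.1
```

```bash
python3 st.py
```

```text
F [-2.   0.4  9.5] M [0.209 0.467 0.21 ] 13.6 j7 -0.38
ee [525.3  52.2 203.4] phi 101.47 reading 1.051 F tool [np.float64(0.8), np.float64(-1.8)]
```

Request:
servo_tool --rows '[{"dx": 0, "dy": 0, "dz": -0.001, "twist": 0.1, "gripper": 1}, {"dx": 0, "dy": 0, "dz": -0.001, "twist": 0.22, "gripper": 1}, {"dx": 0, "dy": 0, "dz": -0.001, "twist": 0.34, "gripper": 1}, {"dx": 0, "dy": 0, "dz": -0.001, "twist": 0.46, "gripper": 1}, {"dx": 0, "dy": 0, "dz": -0.001, "twist": 0.58, "gripper": 1}, {"dx": 0, "dy": 0, "dz": -0.001, "twist": 0.7, "gripper": 1}, {"dx": 0, "dy": 0, "dz": -0.001, "twist": 0.8, "gripper": 1}, {"dx": 0, "dy": 0, "dz": -0.001, "twist": 0.9, "gripper": 1}]'

```text
t: 16.3
ee_pos: [524.9, 52.2, 203.5]
eef_rot: [-0.0, 0.796, 0.605, -0.001]
ft_force: [-0.4, 1.6, 0.5]
gripper_width: 0.156
gripper_force: 42.8
```

```bash
python3 st.py
```

```text
F [-0.4  1.6  0.5] M [0.431 0.052 0.187] 13.3 j7 -0.76
ee [524.9  52.2 203.5] phi 74.47 reading 1.522 F tool [np.float64(1.4), np.float64(-0.8)]
```

Request:
servo_tool --rows '[{"dx": 0, "dy": 0, "dz": 0, "twist": 0.1, "gripper": 1}, {"dx": 0, "dy": 0, "dz": 0, "twist": 0.2, "gripper": 1}, {"dx": 0, "dy": 0, "dz": 0, "twist": 0.3, "gripper": 1}, {"dx": 0, "dy": 0, "dz": 0, "twist": 0.38, "gripper": 1}, {"dx": 0, "dy": 0, "dz": 0, "twist": 0.44, "gripper": 1}, {"dx": 0, "dy": 0, "dz": 0, "twist": 0.5, "gripper": 1}]'

```text
t: 16.9
ee_pos: [524.6, 52.3, 203.5]
eef_rot: [-0.0, 0.868, 0.496, -0.002]
ft_force: [-3.2, 1.6, 1.2]
gripper_width: 0.156
gripper_force: 43.0
```

```bash
python3 st.py
```

```text
F [-3.2  1.6  1.2] M [0.403 0.805 0.158] 13.3 j7 -0.97
ee [524.6  52.3 203.5] phi 59.49 reading 1.783 F tool [np.float64(-0.3), np.float64(-3.6)]
```

Request:
servo_tool --rows '[{"dx": 0, "dy": 0, "dz": 0, "twist": 0.05, "gripper": 1}, {"dx": 0, "dy": 0, "dz": 0, "twist": 0.1, "gripper": 1}]'

```text
t: 17.1
ee_pos: [524.6, 52.3, 203.5]
eef_rot: [-0.0, 0.881, 0.473, -0.002]
ft_force: [-5.7, 1.8, 0.9]
gripper_width: 0.152
gripper_force: 43.0
```

```bash
python3 st.py
```

```text
F [-5.7  1.8  0.9] M [0.394 1.138 0.215] 12.9 j7 -1.01
ee [524.6  52.3 203.5] phi 56.48 reading 1.836 F tool [np.float64(-1.7), np.float64(-5.8)]
```

Request:
servo_tool --rows '[{"dx": 0, "dy": 0, "dz": 0, "twist": 0.05, "gripper": 1}, {"dx": 0, "dy": 0, "dz": 0, "twist": 0.1, "gripper": 1}]'

```text
t: 17.3
ee_pos: [524.6, 52.3, 203.5]
eef_rot: [-0.0, 0.893, 0.45, -0.002]
ft_force: [-5.5, 1.4, 1.4]
gripper_width: 0.153
gripper_force: 43.1
```

```bash
python3 st.py
```

```text
F [-5.5  1.4  1.4] M [0.41  1.179 0.24 ] 13.0 j7 -1.06
ee [524.6  52.3 203.5] phi 53.48 reading 1.888 F tool [np.float64(-2.1), np.float64(-5.2)]
```

Request:
servo_tool --rows '[{"dx": -0.0003, "dy": -0.001, "dz": 0, "twist": 0.05, "gripper": 1}, {"dx": -0.0003, "dy": -0.001, "dz": 0, "twist": 0.1, "gripper": 1}]'

```text
t: 17.5
ee_pos: [524.2, 52.4, 203.5]
eef_rot: [0.0, 0.905, 0.426, -0.001]
ft_force: [-4.0, 0.9, -2.6]
gripper_width: 0.152
gripper_force: 42.5
```

```bash
python3 st.py
```

```text
F [-4.   0.9 -2.6] M [0.152 0.814 0.212] 12.9 j7 -1.1
ee [524.2  52.4 203.5] phi 50.44 reading 1.941 F tool [np.float64(-1.8), np.float64(-3.7)]
```

Request:
servo_tool --rows '[{"dx": 0, "dy": 0, "dz": 0, "twist": 0.05, "gripper": 1}, {"dx": 0, "dy": 0, "dz": 0, "twist": 0.1, "gripper": 1}]'

```text
t: 17.7
ee_pos: [524.2, 52.4, 203.5]
eef_rot: [-0.0, 0.916, 0.402, -0.001]
ft_force: [-5.9, -1.0, -3.7]
gripper_width: 0.151
gripper_force: 42.4
```

```bash
python3 st.py
```

```text
F [-5.9 -1.  -3.7] M [0.015 1.065 0.229] 12.8 j7 -1.14
ee [524.2  52.4 203.5] phi 47.43 reading 1.994 F tool [np.float64(-4.8), np.float64(-3.7)]
```

Request:
servo_tool --rows '[{"dx": 0, "dy": 0, "dz": 0, "twist": 0.05, "gripper": 1}, {"dx": 0, "dy": 0, "dz": 0, "twist": 0.1, "gripper": 1}]'

```text
t: 17.9
ee_pos: [524.1, 52.5, 203.5]
eef_rot: [-0.0, 0.926, 0.378, -0.001]
ft_force: [-5.2, -0.5, -4.0]
gripper_width: 0.158
gripper_force: 42.3
```

```bash
python3 st.py
```

```text
F [-5.2 -0.5 -4. ] M [-0.015  1.155  0.195] 13.4 j7 -1.18
ee [524.1  52.5 203.5] phi 44.44 reading 2.046 F tool [np.float64(-4.1), np.float64(-3.3)]
```

Request:
servo_tool --rows '[{"dx": 0, "dy": 0, "dz": 0, "twist": 0.05, "gripper": 1}, {"dx": 0, "dy": 0, "dz": 0, "twist": 0.1, "gripper": 1}]'

```text
t: 18.1
ee_pos: [524.1, 52.6, 203.5]
eef_rot: [-0.0, 0.935, 0.354, -0.001]
ft_force: [-4.8, -1.2, -3.5]
gripper_width: 0.153
gripper_force: 42.2
```

```bash
python3 st.py
```

```text
F [-4.8 -1.2 -3.5] M [-0.015  1.168  0.203] 13.0 j7 -1.22
ee [524.1  52.6 203.5] phi 41.44 reading 2.099 F tool [np.float64(-4.5), np.float64(-2.3)]
```

Request:
servo_tool --rows '[{"dx": -0.0006, "dy": -0.0005, "dz": 0, "twist": 0.05, "gripper": 1}, {"dx": -0.0006, "dy": -0.0005, "dz": 0, "twist": 0.1, "gripper": 1}]'

```text
t: 18.3
ee_pos: [523.8, 52.6, 203.6]
eef_rot: [0.0, 0.944, 0.329, -0.0]
ft_force: [-2.4, -0.9, -8.5]
gripper_width: 0.157
gripper_force: 41.6
```

```bash
python3 st.py
```

```text
F [-2.4 -0.9 -8.5] M [-0.055  0.694  0.262] 13.3 j7 -1.27
ee [523.8  52.6 203.6] phi 38.44 reading 2.151 F tool [np.float64(-2.4), np.float64(-0.8)]
```

Request:
servo_tool --rows '[{"dx": 0, "dy": 0, "dz": 0, "twist": 0.05, "gripper": 1}, {"dx": 0, "dy": 0, "dz": 0, "twist": 0.1, "gripper": 1}]'

```text
t: 18.5
ee_pos: [523.8, 52.7, 203.6]
eef_rot: [0.0, 0.953, 0.304, -0.0]
ft_force: [-3.8, -1.6, -10.4]
gripper_width: 0.154
gripper_force: 41.3
```

```bash
python3 st.py
```

```text
F [ -3.8  -1.6 -10.4] M [-0.163  0.621  0.242] 13.1 j7 -1.31
ee [523.8  52.7 203.6] phi 35.44 reading 2.203 F tool [np.float64(-4.1), np.float64(-0.9)]
```

Request:
servo_tool --rows '[{"dx": 0, "dy": 0, "dz": 0, "twist": 0.05, "gripper": 1}, {"dx": 0, "dy": 0, "dz": 0, "twist": 0.1, "gripper": 1}]'

```text
t: 18.7
ee_pos: [523.7, 52.7, 203.6]
eef_rot: [0.0, 0.96, 0.279, -0.0]
ft_force: [-3.1, -1.6, -13.3]
gripper_width: 0.158
gripper_force: 41.0
```

```bash
python3 st.py
```

```text
F [ -3.1  -1.6 -13.3] M [-0.184  0.635  0.281] 13.5 j7 -1.35
ee [523.7  52.7 203.6] phi 32.45 reading 2.256 F tool [np.float64(-3.5), np.float64(-0.3)]
```

Request:
servo_tool --rows '[{"dx": 0, "dy": 0, "dz": 0, "twist": 0.05, "gripper": 1}, {"dx": 0, "dy": 0, "dz": 0, "twist": 0.1, "gripper": 1}]'

```text
t: 18.9
ee_pos: [523.7, 52.8, 203.6]
eef_rot: [-0.0, 0.967, 0.254, -0.0]
ft_force: [-2.1, -1.6, -14.8]
gripper_width: 0.157
gripper_force: 40.7
```

```bash
python3 st.py
```

```text
F [ -2.1  -1.6 -14.8] M [-0.137  0.64   0.314] 13.4 j7 -1.39
ee [523.7  52.8 203.6] phi 29.45 reading 2.308 F tool [np.float64(-2.6), np.float64(0.3)]
```

Request:
servo_tool --rows '[{"dx": 0, "dy": 0, "dz": 0.001, "twist": 0.025, "gripper": 1}, {"dx": 0, "dy": 0, "dz": 0.001, "twist": 0.05, "gripper": 1}]'

```text
t: 19.1
ee_pos: [523.7, 52.8, 203.5]
eef_rot: [0.0, 0.97, 0.242, -0.0]
ft_force: [-6.1, -1.6, -4.5]
gripper_width: 0.153
gripper_force: 42.3
```

```bash
python3 st.py
```

```text
F [-6.1 -1.6 -4.5] M [-0.267  1.384  0.27 ] 13.0 j7 -1.41
ee [523.7  52.8 203.5] phi 28.0 reading 2.333 F tool [np.float64(-6.2), np.float64(-1.4)]
```

Request:
servo_tool --rows '[{"dx": 0, "dy": 0, "dz": 0, "twist": 0.02, "gripper": 1}, {"dx": 0, "dy": 0, "dz": 0, "twist": 0.04, "gripper": 1}]'

```text
t: 19.3
ee_pos: [523.7, 52.9, 203.5]
eef_rot: [0.0, 0.973, 0.232, -0.0]
ft_force: [-6.6, -1.9, -3.5]
gripper_width: 0.158
gripper_force: 42.3
```

```bash
python3 st.py; python3 - <<'E'
from m import *
from mv import *
s=bot.camera("side")
k=s["color"][170:290,110:270,::-1]; cv2.imwrite("pics/g.png",cv2.resize(k,None,fx=5,fy=5,interpolation=cv2.INTER_CUBIC))
E
```

```text
F [-6.6 -1.9 -3.5] M [-0.255  1.406  0.324] 13.4 j7 -1.43
ee [523.7  52.9 203.5] phi 26.81 reading 2.354 F tool [np.float64(-6.7), np.float64(-1.3)]
```

View pics/g.png

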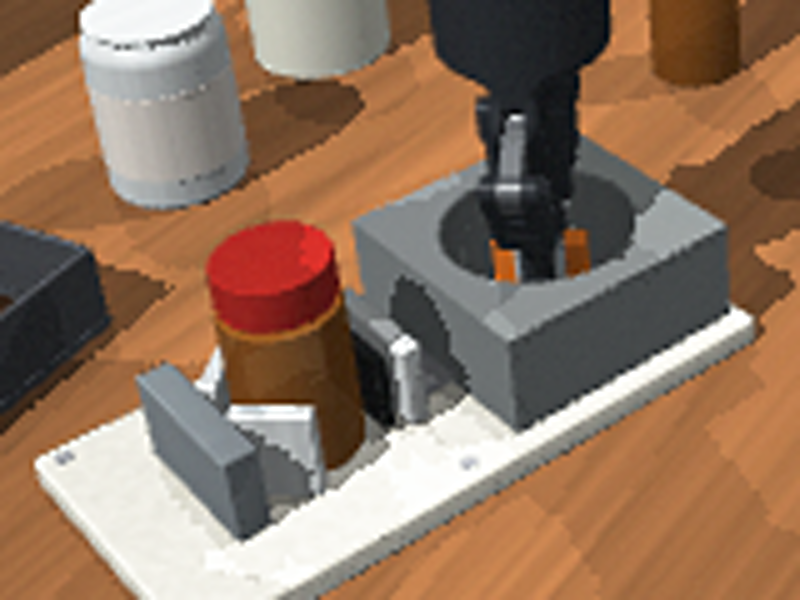

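Request:
servo_tool --rows '[{"dx": 0, "dy": 0, "dz": 0, "twist": 0.02, "gripper": 1}, {"dx": 0, "dy": 0, "dz": 0, "twist": 0.035, "gripper": 1}]'

```text
t: 19.55
ee_pos: [523.7, 52.9, 203.5]
eef_rot: [0.0, 0.975, 0.223, -0.0]
ft_force: [-7.0, -0.9, -4.5]
gripper_width: 0.148
gripper_force: 42.2
```

```bash
python3 st.py; python3 - <<'E'
from mv import *
for i in range(6):
    bot.camera("side"); s=bot.state(); q=s["eef_rot"]; print(s["wrist_torque"].round(3), round(float(np.pi-.3197-2*np.arctan2(q[2],q[1])),4))
E
```

```text
F [-7.  -0.9 -4.5] M [-0.332  1.405  0.319] 12.6 j7 -1.44
ee [523.7  52.9 203.5] phi 25.77 reading 2.372 F tool [np.float64(-6.7), np.float64(-2.2)]
[-0.306  1.423  0.219] 2.3726
[-0.272  1.379  0.234] 2.3722
[-0.262  1.398  0.236] 2.372
[-0.237  1.326  0.266] 2.372
[-0.262  1.388  0.209] 2.372
[-0.245  1.473  0.219] 2.3721
```

Request:
servo_tool --rows '[{"dx": 0, "dy": 0, "dz": 0, "twist": 0, "gripper": 0.6}, {"dx": 0, "dy": 0, "dz": 0, "twist": 0, "gripper": 0.4}, {"dx": 0, "dy": 0, "dz": 0, "twist": 0, "gripper": 0.25}, {"dx": 0, "dy": 0, "dz": 0, "twist": 0, "gripper": 0.25}, {"dx": 0, "dy": 0, "dz": 0, "twist": 0, "gripper": 0.25}]'

```text
t: 20.35
ee_pos: [524.5, 53.0, 203.4]
eef_rot: [-0.0, 0.975, 0.223, 0.001]
ft_force: [0.4, -0.9, 0.2]
gripper_width: 0.374
gripper_force: 0.0
```

```bash
python3 st.py
```

```text
F [ 0.4 -0.9  0.2] M [-0.025  0.031  0.005] 31.8 j7 -1.44
ee [524.5  53.  203.4] phi 25.81 reading 2.371 F tool [np.float64(0.0), np.float64(1.0)]
```

Request:
servo_tool --rows '[{"dx": 0, "dy": 0, "dz": -0.008, "twist": 0, "gripper": 0.25}, {"dx": 0, "dy": 0, "dz": -0.025, "twist": 0, "gripper": 0.25}, {"dx": 0, "dy": 0, "dz": -0.05, "twist": 0, "gripper": 0.25}, {"dx": 0, "dy": 0, "dz": -0.08, "twist": 0, "gripper": 0.25}, {"dx": 0, "dy": 0, "dz": -0.11, "twist": 0, "gripper": 0.25}, {"dx": 0, "dy": 0, "dz": -0.14, "twist": 0, "gripper": 0.25}, {"dx": 0, "dy": 0, "dz": -0.16, "twist": 0, "gripper": 0.25}, {"dx": 0, "dy": 0, "dz": -0.16, "twist": 0, "gripper": 0.25}]'

```text
t: 21.15
ee_pos: [524.9, 53.0, 366.6]
eef_rot: [0.0, 0.975, 0.223, 0.003]
ft_force: [0.8, -0.1, 0.1]
gripper_width: 0.377
gripper_force: 0.0
```

```bash
python3 st.py; python3 - <<'E'
from m import *
s=bot.camera("side")
k=s["color"][170:290,110:270,::-1]; cv2.imwrite("pics/i.png",cv2.resize(k,None,fx=5,fy=5,interpolation=cv2.INTER_CUBIC))
E
```

```text
F [ 0.8 -0.1  0.1] M [-0.015 -0.043  0.017] 32.1 j7 -1.39
ee [524.9  53.  366.6] phi 25.8 reading 2.371 F tool [np.float64(0.7), np.float64(0.4)]
```

View pics/i.png

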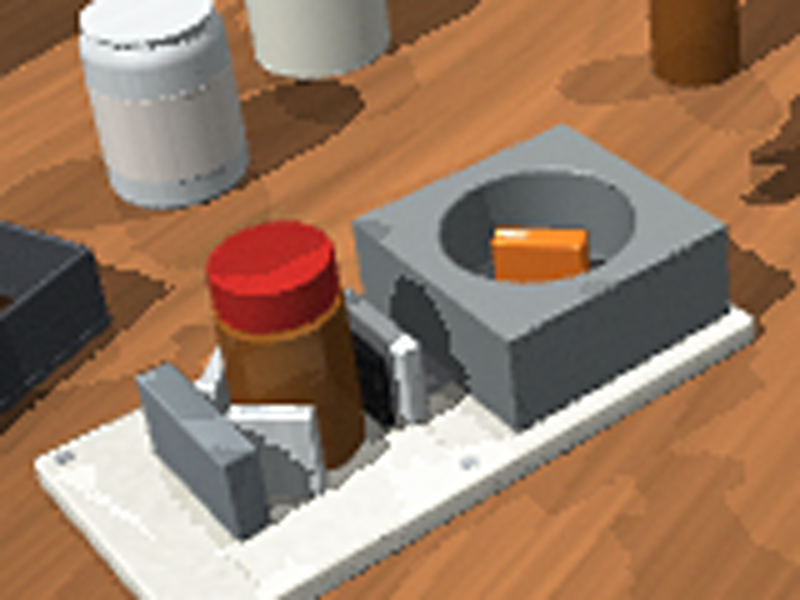

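The jar stands upright against the V with the pad bearing on it, and the bar has turned about 2.1 rad. The gripper is clear of everything, so I'm handing in.

```bash
python3 -c "
from plant import bot
print(bot.close_job())"
```

```text
the job is handed in; nothing more can be done
None
```

The red-lidded jar stands upright on the board against the V, clamped at about 14–15 N (estimated from the knob torque, not measured directly); the knob is released, no guard contact showed in the wrist forces, the other two jars were never approached, and the job was handed in at about 21 s.

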